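Open the keeper bar, put the colour pots away and swing it shut

ROBOT

A 6-joint arm with a two-finger parallel gripper is mounted at the origin on the work surface. World frame = base frame: x ahead of the robot, y to its left, z up, the work surface at z = 0. Lengths are in m, angles in rad, forces in N, time in s.
With the tool pointing down it reaches from about 0.35 to 0.775 m from the base axis. Payload 7.3 kg.
Tool frame: the origin (TCP) lies on the centre line of the jaws, within the pads' length; the fingertips stand ahead of it and the grasp point (between the pads) lies 11 mm behind it (robot.nose_length is the z of the fingertips in the tool frame, in m); z points along the fingers, y is the line along which they close (so a half turn about z gives the same grasp; the last joint's range is limited). The gripper opens to 92 mm and grips with 3 to 60 N. Pads are 19 mm wide; open, the fingers measure 130 mm over their backs; the gripper's body (75 mm by 190 mm) begins 47 mm behind the grasp point.
Start: joints at [-1.282, 0.342, 1.524, -0, 1.275, -0.146], TCP at [0.221, -0.476, 0.235] pointing down, gripper open.
Joint ranges: [-2.53, 2.53], [-0.77, 2.02], [0.04, 2.7], [-1, 4.14], [0.28, 2.66], [-3.11, 3.11]. Speed limits (rad/s): [2.57, 2.57, 3.14, 3.14, 3.14, 3.14].

INTERFACE

Orientations are given as [roll, pitch, yaw] about the fixed x, y, z axes, in that order (R = Rz(yaw) Ry(pitch) Rx(roll)).
In Python, from cell import robot, cams gives the robot as it stands. The module is installed in compiled form; this text tells all that it offers.
- The arm moves only by the tool carry_out, never from a script. Its argument "deltas" is a list of rows, each a list of 7 numbers: the shift along the tool's x, y, z in cm, then the turn, a rotation vector about the tool's x, y, z in rad, then the opening, from 0 (shut) to 1 (fully open). A call has exactly 8 rows; each row shifts and turns the commanded pose from where the row before left it, along the tool's axes as they then stand; what a row does not reach is not made up. A row lasts 1/12 s, in which the tool goes at most 41.7 mm and 7.16 degrees, less where a joint would pass 70% of its speed; a pose out of reach is approached as far as the arm can. A call is refused whole if a number of a shift passes 4.17 or a number of a turn 0.125, either way. A call with a gripper value outside its range is refused whole. The fingers move at their own pace and stop on an object; "force" is the grip in N (left out, the last holds). Time passes only in rows, so rows that do not move let the fingers close, or fill a call up. It gives the time, the measured TCP pose, the force, the opening and the grip force at its end, in the units of the state.
- robot.observe(): the state, without advancing time (a new reading comes with each control period).
- cams.read_camera(name): name is "scene" or "top"; returns a dict with "image" (480x640x3 uint8, blue, green, red), "depth" (480x640 float32, m along the optical axis (not along the pixel's ray), 0 where there is no reading), "fx", "fy", "cx", "cy" (pixels), "D" ([k1, k2, p1, p2, k3] as OpenCV has them; the pictures are not rectified), "world_to_cam" (4x4, takes a point from world to camera coordinates). Camera axes: x right, y up, looking along -z (the intrinsics and any distortion apply to the point x, -y, -z); pixel columns grow to the right and rows downward; lengths in m; the calibration is good to about 2 mm. A picture is of the moment at which its call begins.
- robot.hand_in(): hands the job in; it is judged then, once.
The state is a dict: "time": time; "qpos": joint angles; "qvel": joint speeds; "joint_efforts": joint torques, N m; "tool_pos": TCP position; "tool_rot": TCP orientation; "contact_force": force on the tool from outside, world axes, zero at the start; "torque": the same for the moment, N m; "opening": finger opening in m; "grip_force": force on a finger pad.
Only numpy, scipy, OpenCV 4.12 (cv2) and the standard library are available. Lean on these libraries where they do the work, as an engineer would, in place of code of your own. Each camera call takes 0.05 s, during which the arm holds its last target. There are 200 camera calls.

TASK

Put the painter's colour pots away. First swing the keeper bar out on its post, towards yourself, to about 45 degrees, then stand every white pot upright in the lane of the wooden bay and press each black lid down until it is fully seated. Once all the pots are in, swing the bar back round its post until it lies in line across the front of the bay, flush against the cheek at its free end and with its fork pushed home on the post; never lift the bar or take its fork off the post. Leave the other things on the bench alone.

Things in the scene. Friction and masses are not known exactly. Their poses are not given: they have to be found in the camera images.
- bay_lane (a point): centre, on the bench surface, of the lane of the fixed wooden pot bay. The lane's floor is level with the bench: 66 mm deep along its x axis (-33 to +33 mm) and 290 mm long along its y axis. x points away from the robot. A ledge 15 mm high and 14 mm thick bounds it at x = +33 mm; cheeks 14 mm thick bound it at y = +145 mm (15 mm high, only from x = -10 mm back) and y = -145 mm (24 mm high). The front is open.
- bay_post (a point): the fixed steel pivot post, 12 mm across and 45 mm high, at the open front's +y corner (lane frame x = -45, y = +152 mm); this point is on its axis, 13 mm above the bench.
- bay_stop (a point): front end of the cheek at the other (-y) end (lane frame x = -33, y = -152 mm), 13 mm above the bench: the bar's inner face rests against it when the bar is in line.
- bar_fork (a point): keeper bar, aluminium, 24 mm wide, 26 mm high, 0.35 kg, lying on the bench: this is the point in its forked end (slot 14 mm wide) that is on the post's axis when the fork is home on the post, half-way up the bar. The bar's x axis runs from here along the bar to its free end (dark wooden tip) 325 mm away; the prongs reach 24 mm behind this point.
- bar_mid (a point): the keeper bar's point 155 mm along its x axis from bar_fork, half-way up (13 mm). In line, the bar lies parallel to the lane's y axis, its centre line 45 mm in front of the lane's centre, its inner face against the cheek at bay_stop.
- pot0_c (a point): white colour pot, 50 mm across, 50 mm high without lid, about 0.18 kg; point on its axis 25 mm above its underside, z axis up. It may be absent. When upright with the lid seated its top is 59 mm above the bench.
- pot0_lid (a joint): height of pot0's black push-in lid (41 mm across, 9 mm thick, flat top, on the pot's axis) above its seat, in m: 0 = fully seated, 0.005 to 0.008 at the start (top then up to 67 mm above the bench). Tight fit: it moves when pressed straight down with more than about 5 N and stays where it is left.
- pot1_c (a point): white colour pot, 50 mm across, 50 mm high without lid, about 0.18 kg; point on its axis 25 mm above its underside, z axis up. It may be absent. When upright with the lid seated its top is 59 mm above the bench.
- pot1_lid (a joint): height of pot1's black push-in lid (41 mm across, 9 mm thick, flat top, on the pot's axis) above its seat, in m: 0 = fully seated, 0.005 to 0.008 at the start (top then up to 67 mm above the bench). Tight fit: it moves when pressed straight down with more than about 5 N and stays where it is left.
- pot2_c (a point): white colour pot, 50 mm across, 50 mm high without lid, about 0.18 kg; point on its axis 25 mm above its underside, z axis up. It may be absent. When upright with the lid seated its top is 59 mm above the bench.
- pot2_lid (a joint): height of pot2's black push-in lid (41 mm across, 9 mm thick, flat top, on the pot's axis) above its seat, in m: 0 = fully seated, 0.005 to 0.008 at the start (top then up to 67 mm above the bench). Tight fit: it moves when pressed straight down with more than about 5 N and stays where it is left.
- pot3_c (a point): white colour pot, 50 mm across, 50 mm high without lid, about 0.18 kg; point on its axis 25 mm above its underside, z axis up. It may be absent. When upright with the lid seated its top is 59 mm above the bench.
- pot3_lid (a joint): height of pot3's black push-in lid (41 mm across, 9 mm thick, flat top, on the pot's axis) above its seat, in m: 0 = fully seated, 0.005 to 0.008 at the start (top then up to 67 mm above the bench). Tight fit: it moves when pressed straight down with more than about 5 N and stays where it is left.
- bar: the keeper bar (see bar_fork); its origin is under bar_fork, on the bench. At the start its fork is on the post and it stands a little ajar, its free end 4 to 13 degrees out of line, towards the robot. It slides on the bench and can be pushed sideways.
- medium: bystander, leave alone: clear plastic bottle, 38 mm across, 110 mm tall
- dish: bystander, leave alone: small blue bowl, 72 mm across, 32 mm tall
- cup: bystander, leave alone: white water cup, 70 mm across, 80 mm tall
- palette: bystander, leave alone: square tile, 70 x 70 x 10 mm
- brush: bystander, leave alone: brush lying on the bench, about 200 mm long
- knife: bystander, leave alone: spatula lying on the bench, about 200 mm long
- saucer: bystander, leave alone: white saucer, 90 mm across, 16 mm tall
Not all that is in view belongs to the job. Leave any blue or pink look-alike of the part that bears pot3_c alone.

How it is judged:
On the way, in this order (a step that is already met when the one before it is completed fails the run):
1. the keeper bar is swung out more than 30 degrees from the front of the bay, its fork on the post (angle between the x axis of bar_mid and the y axis of bay_lane, either way round above 0.52 rad and horizontal distance between bar_fork and bay_post below 0.025 m), for 0.2 s.
2. every pot stands in the lane with its lid fully seated (x of pot0_c in the frame of bay_lane between -0.036 and 0.02 m and y of pot0_c in the frame of bay_lane between -0.13 and 0.13 m and height (world z) of each of pot0_c, pot1_c, pot2_c, pot3_c below 0.032 m and angle between each of pot0_c, pot1_c, pot2_c, pot3_c's own z axis and vertical below 0.1 rad and value of joint each of pot0_lid, pot1_lid, pot2_lid, pot3_lid below 0.0025 m and x of pot1_c in the frame of bay_lane between -0.036 and 0.02 m and y of pot1_c in the frame of bay_lane between -0.13 and 0.13 m and x of pot2_c in the frame of bay_lane between -0.036 and 0.02 m and y of pot2_c in the frame of bay_lane between -0.13 and 0.13 m and x of pot3_c in the frame of bay_lane between -0.036 and 0.02 m and y of pot3_c in the frame of bay_lane between -0.13 and 0.13 m), for 0.2 s.
3. the keeper bar is swung into line across the front of the bay, its fork home on the post (angle between the x axis of bar_mid and the y axis of bay_lane, either way round below 0.04 rad and horizontal distance between bar_fork and bay_post below 0.015 m and height (world z) of bar_mid below 0.02 m), for 0.2 s.
At the end, for the whole second after the job is handed in: Every pot present stands upright on the bench in the lane (centre within about 20 mm of the lane's centre line, between the cheeks), its lid within 2.5 mm of its seat; the bar lies flat on the bench within 0.04 rad of the lane's y axis, its fork within 15 mm of the post's axis; everything at rest (all of step 3 and x of pot0_c in the frame of bay_lane between -0.022 and 0.02 m and y of pot0_c in the frame of bay_lane between -0.13 and 0.13 m and height (world z) of each of pot0_c, pot1_c, pot2_c, pot3_c below 0.032 m and angle between each of pot0_c, pot1_c, pot2_c, pot3_c's own z axis and vertical below 0.1 rad and value of joint each of pot0_lid, pot1_lid, pot2_lid, pot3_lid below 0.0025 m and x of pot1_c in the frame of bay_lane between -0.022 and 0.02 m and y of pot1_c in the frame of bay_lane between -0.13 and 0.13 m and x of pot2_c in the frame of bay_lane between -0.022 and 0.02 m and y of pot2_c in the frame of bay_lane between -0.13 and 0.13 m and x of pot3_c in the frame of bay_lane between -0.022 and 0.02 m and y of pot3_c in the frame of bay_lane between -0.13 and 0.13 m and linear speed of bar below 0.02 m/s); the robot touches nothing.
It fails at once if the keeper bar is lifted off the bench (height (world z) of any of bar_mid, bar_fork above 0.035 m).
It fails at once if the bar's fork comes off the post (horizontal distance between bar_fork and bay_post above 0.035 m).
It fails at once if another thing on the bench is displaced by more than 50 mm (distance of any of medium, dish, cup, palette, brush, knife, saucer from where it was at the start of the episode above 0.05 m).
Of pot0, pot1, pot2, pot3 only 3 to 4 are there at a start; the rules pass over those that are not, and their reading is None.
At some moment in a run one of pot0, pot1, pot2, pot3 may be knocked a few centimetres aside while the robot is not near it.
It also fails if it takes over 210 s, if anything falls off the work surface, if the arm or the gripper's body presses on something with over 40 N, if the wrist force passes 120 N, or if a joint passes its speed limit or range.

## Working session

There is one attempt and no reset: what is moved stays moved. The work goes in short steps, Python scripts to look and compute and a tool call to move; the robot and the scene stay as the last step left them, time stands still between calls to the robot, and variables do not carry over. Pictures are saved under pics/ and viewed, at most 14 in all, crops included, and the job is handed in when it is done.

Besides the shell and the picture viewer there is one more tool, called after "Request:" as a command line: name --pt "numbers of a row" for each row, then --argument value for the rest. carry_out: Moves the arm, as the interface text tells. Its arguments: {"type":"object","properties":{"deltas":{"type":"array","items":{"type":"array","items":{"type":"number"}}},"force":{"type":"number"}},"required":["deltas"]}

```bash
mkdir -p pics; cat > h.py <<'E'
import numpy as np, cv2
from cell import robot, cams
def cam(n): return cams.read_camera(n)
def cloud(c):
    # world xyz for every pixel
    K=np.array([[c['fx'],0,c['cx']],[0,c['fy'],c['cy']],[0,0,1.]])
    v,u=np.mgrid[0:480,0:640]
    p=np.stack([u.ravel(),v.ravel()],1).astype(np.float64)[:,None]
    n=cv2.undistortPoints(p,K,np.array(c['D'],float))[:,0]
    d=c['depth'].ravel().astype(float)
    P=np.stack([n[:,0]*d,-n[:,1]*d,-d,np.ones_like(d)])
    W=(np.linalg.inv(np.array(c['world_to_cam']))@P)[:3].T
    W[d==0]=np.nan
    return W.reshape(480,640,3)
def st():
    s=robot.observe(); print({k:np.round(s[k],3).tolist() for k in ('time','tool_pos','tool_rot','contact_force','opening','qpos')}); return s
E
python3 - <<'E'
from h import *
s=st(); print(robot.nose_length)
for n in('scene','top'):
    c=cam(n); cv2.imwrite(f'pics/{n}0.png',c['image']); np.save(n+'0.npy',cloud(c))
E
```

```text
{'time': 0.0, 'tool_pos': [0.221, -0.476, 0.234], 'tool_rot': [-3.14, -0.0, 0.435], 'contact_force': [-0.141, -0.953, 0.177], 'opening': 0.092, 'qpos': [-1.282, 0.343, 1.525, 0.0, 1.275, -0.146]}
0.008
```

View pics/top0.png

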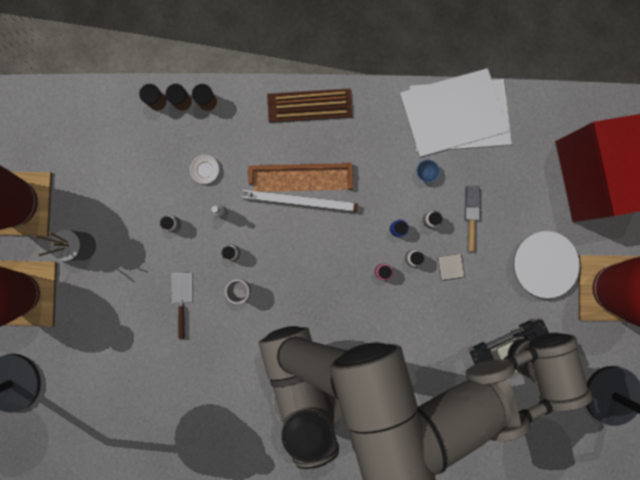

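View pics/scene0.png

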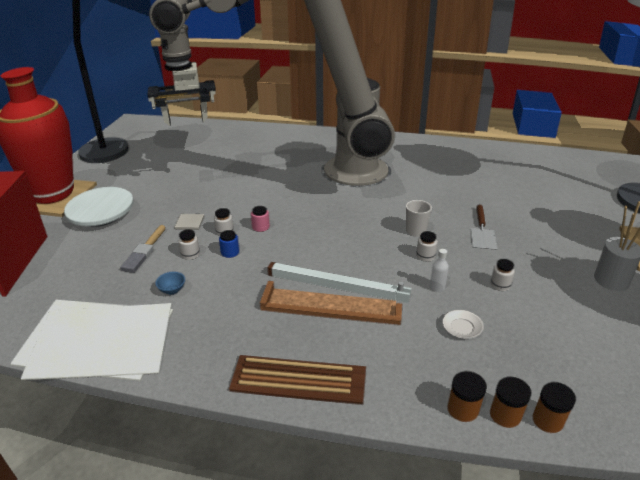

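Top view: the bay is at (300,178). The bar runs from the post at (247,194) to its tip at (355,208). Candidates for white pots: (169,223), (230,253), (416,258) and (433,219). Look-alikes: blue (399,228), pink (384,272), cup (237,291), bottle (218,211), brown jars (150-205,97). I choose the four white-bodied ones with black lids.

```bash
cat >> h.py <<'E'
def pots(W,img):
    """fit lid tops: dark pixels 0.045..0.08 high"""
    g=img.max(2); m=((W[...,2]>.045)&(W[...,2]<.078)&(g<75)&(W[...,0]>.25)&(W[...,0]<.85)&(abs(W[...,1])<.6)).astype(np.uint8)
    n,l,s,c=cv2.connectedComponentsWithStats(m)
    for i in range(1,n):
        if s[i,4]>40:
            P=W[l==i]; (a,b),r=cv2.minEnclosingCircle(P[:,:2].astype(np.float32))
            print('lid px',c[i].round(),'n',s[i,4],'mean',np.nanmean(P,0).round(4),'mid',((np.nanpercentile(P,2,0)+np.nanpercentile(P,98,0))/2).round(4),'r',round(r,4))
E
python3 - <<'E'
from h import *
for n in('top','scene'):
    W=np.load(n+'0.npy'); I=cv2.imread(f'pics/{n}0.png'); print(n); pots(W,I)
W=np.load('top0.npy'); I=cv2.imread('pics/top0.png')
for u,v in[(169,222),(230,252),(416,258),(433,218),(399,228),(384,271),(250,190),(252,168),(350,166),(350,186),(300,167),(300,180),(300,202),(353,207),(218,211),(237,291),(205,170),(245,194)]:
    print(u,v,W[v,u].round(3),I[v,u])
# wood bay: height 8..30mm
z=W[...,2]
for nm,m in(('bay',(z>.008)&(z<.03)&(I[...,2]>I[...,0]*1.25)),('bar',(z>.018)&(z<.034)&(I.min(2)>110))):
    mm=np.zeros(m.shape,np.uint8); mm[155:220,235:365]=m[155:220,235:365]
    P=W[mm>0]; r=cv2.minAreaRect(P[:,:2].astype(np.float32)); print(nm,len(P),r,cv2.boxPoints(r).round(4).tolist())
A=cv2.resize(I[150:310,140:460],(800,400),interpolation=cv2.INTER_CUBIC); 
c=cam('scene');J=c['image'];B=cv2.resize(J[190:330,240:420],(257*2,200*2))[:190]
cv2.imwrite('pics/crop.png',np.vstack([A,np.pad(B,((0,0),(0,800-B.shape[1]),(0,0)))]))
E
```

```text
top
lid px [435. 218.] n 146 mean [ 0.5471 -0.356   0.0661] mid [ 0.5477 -0.3562  0.0616] r 0.0218
lid px [166. 223.] n 139 mean [0.52   0.4321 0.0657] mid [0.5201 0.4323 0.0622] r 0.02
lid px [401. 227.] n 153 mean [ 0.5188 -0.2562  0.0579] mid [ 0.5188 -0.2565  0.0567] r 0.0216
lid px [228. 252.] n 140 mean [0.4362 0.2471 0.0649] mid [0.4361 0.2475 0.0652] r 0.0214
lid px [417. 258.] n 145 mean [ 0.4296 -0.3031  0.0655] mid [ 0.4288 -0.3031  0.0617] r 0.0212
lid px [385. 272.] n 135 mean [ 0.3884 -0.2113  0.0591] mid [ 0.388  -0.2113  0.058 ] r 0.0198
lid px [231. 294.] n 52 mean [0.3164 0.2372 0.057 ] mid [0.3208 0.2312 0.0588] r 0.027
scene
lid px [259. 210.] n 106 mean [ 0.3951 -0.21    0.0597] mid [ 0.3927 -0.2103  0.059 ] r 0.0229
lid px [222. 213.] n 124 mean [ 0.438  -0.3008  0.0664] mid [ 0.4345 -0.3007  0.0637] r 0.0235
lid px [187. 235.] n 147 mean [ 0.5541 -0.3536  0.0668] mid [ 0.5515 -0.3549  0.0642] r 0.0232
lid px [227. 235.] n 138 mean [ 0.5257 -0.2544  0.0594] mid [ 0.5233 -0.2551  0.0586] r 0.0228
lid px [428. 237.] n 154 mean [0.4436 0.2465 0.0656] mid [0.4406 0.
[... 748 characters left out ...]
 [0.321 0.228 0.008] [123 124 129]
205 170 [0.689 0.339 0.004] [175 174 174]
245 194 [ 0.617  0.213 -0.001] [109 110 111]
bay 702 ((0.638542115688324, 0.03731381893157959), (0.1487257033586502, 0.32417982816696167), 1.8231003284454346) [[0.5590999722480774, 0.19699999690055847], [0.5694000124931335, -0.12710000574588776], [0.7179999947547913, -0.12229999899864197], [0.7077000141143799, 0.20170000195503235]]
bar 860 ((0.5990037322044373, 0.049586839973926544), (0.33574292063713074, 0.02517648972570896), 84.09315490722656) [[0.5691999793052673, -0.1160999983549118], [0.5942000150680542, -0.11869999766349792], [0.6287999749183655, 0.21529999375343323], [0.6037999987602234, 0.21789999306201935]]
```

View pics/crop.png

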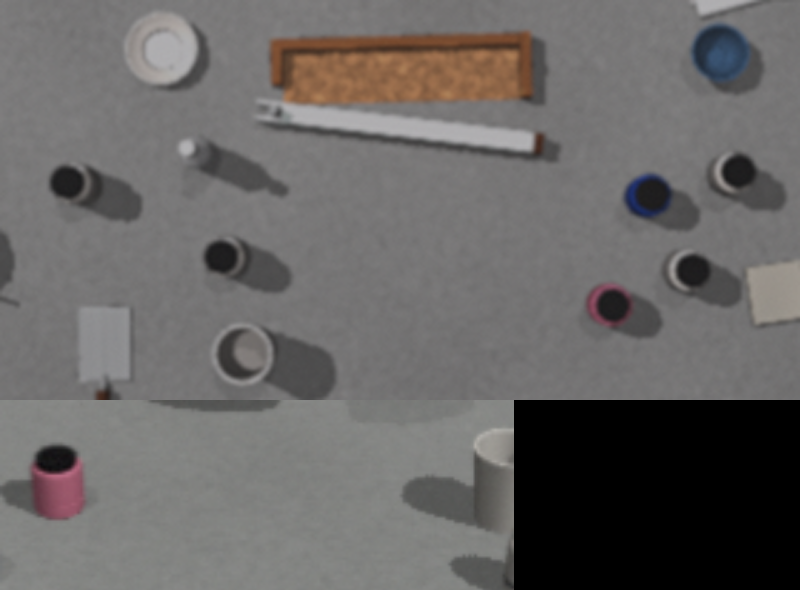

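The close crop confirms four white pots with black lids. The pink one at crop (610,303) and the blue one at (650,195) are decoys. Next I fit the bay, which is the last measurement before moving.

```bash
python3 - <<'E'
from h import *
for n,box in(('top',(155,220,240,365)),('scene',(278,325,250,412))):
    W=np.load(n+'0.npy'); I=cv2.imread(f'pics/{n}0.png').astype(int)
    m=(I[...,2]>I[...,0]*1.4)&(W[...,0]>.61); mm=np.zeros(m.shape,np.uint8); a,b,c,d=box; mm[a:b,c:d]=m[a:b,c:d]
    k,l,s,_=cv2.connectedComponentsWithStats(mm); mm=l==1+s[1:,4].argmax()
    P=W[mm]; P=P[~np.isnan(P[:,0])]; r=cv2.minAreaRect(P[:,:2].astype(np.float32)); print(n,len(P),'rect',np.round(r[0],4),np.round(r[1],4),r[2]); print(cv2.boxPoints(r).round(4).tolist())
    L=P[(P[:,2]>.009)&(P[:,0]>.67)&(P[:,1]<.17)&(P[:,1]>-.08)]; f=np.polyfit(L[:,1],L[:,0],1); print('ledge slope',f, 'x resid pct', np.percentile(L[:,0]-np.polyval(f,L[:,1]),[2,98]).round(4), L[:,2].max())
    z=W[...,2]; q=(z>.032)&(z<.06)&(abs(W[...,0]-.62)<.03)&(abs(W[...,1]-.2)<.03); print('post',q.sum(),W[q].mean(0) if q.any() else '')
    q=np.zeros_like(q); q[a-5:b,c-10:d]=((z>.016)&(z<.034)&(I.min(2)>110)&(W[...,0]>.55)&(W[...,0]<.66))[a-5:b,c-10:d]; B=W[q]; r=cv2.minAreaRect(B[:,:2].astype(np.float32)); print('bar',len(B),cv2.boxPoints(r).round(4).tolist())
E
```

```text
top 2699 rect [0.671  0.0447] [0.0803 0.322 ] 2.5333499908447266
[[0.6237999796867371, 0.2037999927997589], [0.6380000114440918, -0.11789999902248383], [0.7182000279426575, -0.11429999768733978], [0.7039999961853027, 0.20739999413490295]]
ledge slope [-0.03663729  0.70496603] x resid pct [-0.0066  0.0074] 0.02420397005978292
post 17 [0.6123868  0.19308087 0.04242215]
bar 873 [[0.5691999793052673, -0.1160999983549118], [0.5942000150680542, -0.11869999766349792], [0.6287999749183655, 0.21529999375343323], [0.6037999987602234, 0.21789999306201935]]
scene 3277 rect [0.6753 0.0413] [0.3277 0.106 ] 88.05817413330078
[[0.6168000102043152, -0.12070000171661377], [0.7226999998092651, -0.12430000305175781], [0.7337999939918518, 0.20319999754428864], [0.6279000043869019, 0.20679999887943268]]
ledge slope [-0.04120355  0.7106523 ] x resid pct [-0.0101  0.007 ] 0.020837412095839336
post 40 [0.61754345 0.19368723 0.0411212 ]
bar 1089 [[0.5724999904632568, -0.09740000218153], [0.6035000085830688, -0.10050000250339508], [0.6345000267028809, 0.21610000729560852], [0.603600025177002, 0.219200000166893]]
```

Request:
carry_out --pt "0 0 0 0 0 -0.12 0" --pt "0 0 0 0 0 -0.12 0" --pt "0 0 0 0 0 -0.12 0" --pt "0 0 0 0 0 -0.12 0" --pt "0 0 0 0 0 -0.12 0" --pt "0 0 0 0 0 -0.12 0" --pt "0 0 0 0 0 -0.12 0" --pt "0 0 0 0 0 -0.12 0"

```text
time: 0.82
tool_pos: [0.2211, -0.476, 0.2344]
tool_rot: [-3.141, -0.001, 1.401]
contact_force: [0.1, -0.2, 0.2]
opening: 0.043
grip_force: 0.0
```

Request:
carry_out --pt "0 0 0 0 0 -0.085 0" --pt "0 0 0 0 0 -0.085 0" --pt "0 0 0 0 0 0 0" --pt "2.5 2.5 0 0 0 0 0" --pt "2.5 2.5 0 0 0 0 0" --pt "2.5 2.5 0 0 0 0 0" --pt "2.5 2.5 0 0 0 0 0" --pt "2.5 2.5 0 0 0 0 0"

```text
time: 1.48
tool_pos: [0.3477, -0.3506, 0.2346]
tool_rot: [-3.142, -0.0, 1.561]
contact_force: [0.6, -0.6, -0.7]
opening: 0.0005
grip_force: 0.0
```

Request:
carry_out --pt "2.7 2.8 0 0 0 0 0" --pt "2.7 2.8 0 0 0 0 0" --pt "2.7 2.8 0 0 0 0 0" --pt "2.7 2.8 0 0 0 0 0" --pt "2.7 2.8 0 0 0 0 0" --pt "2.7 2.8 0 0 0 0 0" --pt "2.7 2.8 0 0 0 0 0" --pt "2.7 2.8 0 0 0 0 0"

```text
time: 2.15
tool_pos: [0.5733, -0.1355, 0.2346]
tool_rot: [-3.141, 0.0, 1.562]
contact_force: [1.3, -0.9, 0.1]
opening: 0.0006
grip_force: 0.0
```

Request:
carry_out --pt "2.8 2.7 0 0 0 0 0" --pt "2.8 2.7 0 0 0 0 0" --pt "2.8 2.7 0 0 0 -0.009 0" --pt "0 0 2 0 0 0 0" --pt "0 0 3 0 0 0 0" --pt "0 0 3 0 0 0 0" --pt "0 0 3 0 0 0 0" --pt "0 0 3 0 0 0 0"

```text
time: 2.82
tool_pos: [0.6535, -0.0535, 0.0931]
tool_rot: [-3.141, 0.0, 1.571]
contact_force: [0.3, -0.2, -0.4]
opening: 0.0004
grip_force: 0.0
```

Request:
carry_out --pt "0 0 2 0 0 0 0" --pt "0 0 2 0 0 0 0" --pt "0 0 1.5 0 0 0 0" --pt "0 0 1 0 0 0 0" --pt "0 0 0.6 0 0 0 0" --pt "0 0 0.4 0 0 0 0" --pt "0 0 0 0 0 0 0" --pt "0 0 0 0 0 0 0"

```text
time: 3.48
tool_pos: [0.6542, -0.0539, 0.0204]
tool_rot: [3.14, 0.0, 1.573]
contact_force: [0.1, 0.3, 0.3]
opening: 0.0003
grip_force: 0.0
```

Request:
carry_out --pt "0.05 -1.1 0 0 0 0 0" --pt "0.05 -1.1 0 0 0 0 0" --pt "0.05 -1.0 0 0 0 0 0" --pt "0.2 -0.9 0 0 0 0 0" --pt "0.2 -0.9 0 0 0 0 0" --pt "0.2 -0.9 0 0 0 0 0" --pt "0.2 -0.9 0 0 0 0 0" --pt "0.2 -0.9 0 0 0 0 0"

```text
time: 4.15
tool_pos: [0.578, -0.0432, 0.0216]
tool_rot: [3.137, 0.002, 1.573]
contact_force: [1.8, -2.5, 0.7]
opening: 0.0005
grip_force: 1.1
```

Request:
carry_out --pt "0.37 -0.84 0 0 0 0 0" --pt "0.37 -0.84 0 0 0 0 0" --pt "0.37 -0.84 0 0 0 0 0" --pt "0.37 -0.84 0 0 0 0 0" --pt "0.37 -0.84 0 0 0 0 0" --pt "0 0 0 0 0 0 0" --pt "0 0 0 0 0 0 0" --pt "0 0 0 0 0 0 0"

```text
time: 4.82
tool_pos: [0.5354, -0.0242, 0.0202]
tool_rot: [3.14, 0.0, 1.574]
contact_force: [2.4, -0.6, 0.8]
opening: 0.0005
grip_force: 1.0
```

```bash
python3 - <<'E'
from h import *
c=cam('scene'); cv2.imwrite('pics/s2.png',c['image'][150:390,190:510].repeat(2,0).repeat(2,1))
E
```

```text
(no output)
```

View pics/s2.png

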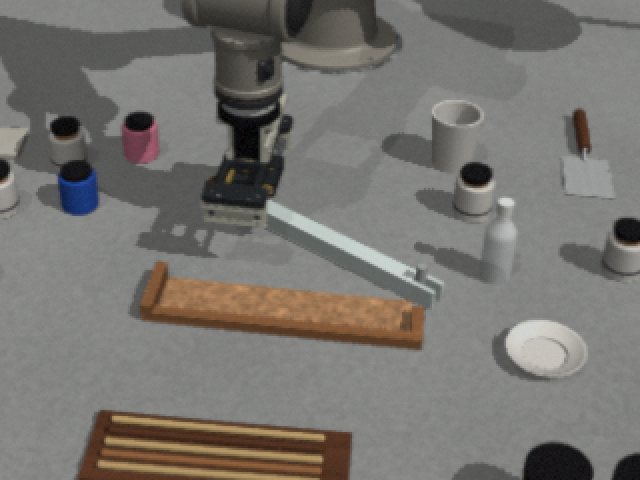

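The crop shows the bar swung out with its fork still on the post at crop (422,275). I'll continue to about 45°.

Request:
carry_out --pt "0.5 -0.72 0 0 0 0 0" --pt "0.5 -0.72 0 0 0 0 0" --pt "0.5 -0.72 0 0 0 0 0" --pt "0.5 -0.72 0 0 0 0 0" --pt "0.65 -0.75 0 0 0 0 0" --pt "0.65 -0.75 0 0 0 0 0" --pt "0.65 -0.75 0 0 0 0 0" --pt "0 0 0 0 0 0 0"

```text
time: 5.53
tool_pos: [0.4809, 0.0168, 0.0195]
tool_rot: [-3.139, -0.001, 1.575]
contact_force: [-0.4, 0.4, -0.5]
opening: 0.0003
grip_force: 0.0
```

Request:
carry_out --pt "0 0 0 0 0 0 0" --pt "0 0 0 0 0 0 0" --pt "-0.4 0.6 0 0 0 0 0" --pt "-1 2 0 0 0 0 0" --pt "0 0 -2 0 0 0 0" --pt "0 0 -4 0 0 0 0" --pt "0 0 -4 0 0 0 0" --pt "0 0 -4 0 0 0 0.8"

```text
time: 6.2
tool_pos: [0.5095, 0.0007, 0.1612]
tool_rot: [-3.141, -0.0, 1.573]
contact_force: [0.7, 0.3, 0.4]
opening: 0.0037
grip_force: 0.0
```

```bash
cat >> h.py <<'E'
def bar(n='scene'):
    c=cam(n); W=cloud(c); I=c['image'].astype(int); z=W[...,2]
    m=(z>.016)&(z<.034)&(I.min(2)>100)&(W[...,0]>.34)&(W[...,0]<.66)&(W[...,1]>-.2)&(W[...,1]<.235)
    k,l,s,_=cv2.connectedComponentsWithStats(m.astype(np.uint8)); B=W[l==1+s[1:,4].argmax()]
    r=cv2.minAreaRect(B[:,:2].astype(np.float32)); p=cv2.boxPoints(r); print('bar',n,len(B),p.round(4).tolist())
E
python3 - <<'E'
from h import *
for n in('scene','top'):
  bar(n); c=cam(n); pots(cloud(c),c['image'])
E
```

```text
bar scene 811 [[0.3797999918460846, -0.018200000748038292], [0.40059998631477356, -0.039500001817941666], [0.6459000110626221, 0.20090000331401825], [0.6251000165939331, 0.22210000455379486]]
lid px [259. 210.] n 117 mean [ 0.3953 -0.209   0.059 ] mid [ 0.3932 -0.2102  0.0579] r 0.0225
lid px [222. 213.] n 137 mean [ 0.4375 -0.3004  0.0668] mid [ 0.4347 -0.3016  0.0637] r 0.0245
lid px [187. 235.] n 148 mean [ 0.5537 -0.3538  0.0665] mid [ 0.5512 -0.3543  0.0647] r 0.023
lid px [228. 235.] n 141 mean [ 0.5254 -0.2538  0.0595] mid [ 0.5231 -0.2549  0.0583] r 0.0223
lid px [428. 237.] n 154 mean [0.444  0.2464 0.0659] mid [0.4409 0.2466 0.0622] r 0.0241
lid px [505. 265.] n 181 mean [0.5273 0.4312 0.0664] mid [0.5242 0.4316 0.0634] r 0.0225
bar top 291 [[0.5192999839782715, 0.12160000205039978], [0.5358999967575073, 0.10360000282526016], [0.6402000188827515, 0.19979999959468842], [0.6236000061035156, 0.21780000627040863]]
lid px [435. 218.] n 145 mean [ 0.547  -0.3562  0.0661] mid [ 0.5479 -0.3565  0.0623] r 0.0211
lid px [166. 223.] n 139 mean [0.5201 0.432  0.066 ] mid [0.5203 0.4323 0.0633] r 0.02
lid px [401. 228.] n 155 mean [ 0.5185 -0.2563  0.0577] mid [ 0.5189 -0.2564  0.0556] r 0.0222
lid px [228. 252.] n 138 mean [0.4362 0.247  0.0651] mid [0.4361 0.2472 0.065 ] r 0.0203
lid px [417. 258.] n 153 mean [ 0.4292 -0.3026  0.0657] mid [ 0.4288 -0.3029  0.0602] r 0.0216
lid px [384. 272.] n 157 mean [ 0.3883 -0.2098  0.0582] mid [ 0.388  -0.21    0.0565] r 0.0232
lid px [231. 293.] n 55 mean [0.3181 0.2374 0.0564] mid [0.3225 0.2307 0.0579] r 0.0276
```

The bar is at about 46° with the fork at (0.618, 0.195), on the post. Next is pot A at (0.5495, -0.3555).

Request:
carry_out --pt "-4 0.5 0 0 0 0 0.8" --pt "-4 0.5 0 0 0 0 0.8" --pt "-4 0.5 0 0 0 0 0.8" --pt "-4 0.5 0 0 0 0 0.8" --pt "-4 0.5 0 0 0 0 0.8" --pt "-4 0.5 0 0 0 0 0.8" --pt "-4 0.5 0 0 0 0 0.8" --pt "-4 0.5 0 0 0 0 0.8"

```text
time: 7.07
tool_pos: [0.5493, -0.3205, 0.1572]
tool_rot: [-3.139, -0.002, 1.573]
contact_force: [1.6, 0.0, -0.2]
opening: 0.0711
grip_force: 0.0
```

Request:
carry_out --pt "-3.6 0 0 0 0 0 0.8" --pt "0 0 2 0 0 0 0.8" --pt "0 0 3 0 0 0 0.8" --pt "0 0 3 0 0 0 0.8" --pt "0 0 3 0 0 0 0.8" --pt "0 0 1.5 0 0 0 0.8" --pt "0 0 0.6 0 0 0 0.8" --pt "0 0 0 0 0 0 0.8"

```text
time: 7.73
tool_pos: [0.5487, -0.3536, 0.0252]
tool_rot: [-3.137, -0.004, 1.573]
contact_force: [0.6, -0.2, 0.2]
opening: 0.0735
grip_force: 0.0
```

Request:
carry_out --pt "0 0 0 0 0 0 0.3" --pt "0 0 0 0 0 0 0.3" --pt "0 0 0 0 0 0 0.3" --pt "0 0 0 0 0 0 0.3" --pt "0 0 0 0 0 0 0.3" --pt "0 0 0 0 0 0 0.3" --pt "0 0 0 0 0 0 0.3" --pt "0 0 0 0 0 0 0.3" --force 20

```text
time: 8.4
tool_pos: [0.5507, -0.355, 0.03]
tool_rot: [3.14, 0.001, 1.574]
contact_force: [-1.2, 0.4, 6.7]
opening: 0.0497
grip_force: 20.0
```

Request:
carry_out --pt "0 0 -1 0 0 0 0.3" --pt "0 0 -3 0 0 0 0.3" --pt "0 0 -3 0 0 0 0.3" --pt "0 0 -3 0 0 0 0.3" --pt "2.5 1 0 0 0 0 0.3" --pt "2.5 1 0 0 0 0 0.3" --pt "2.5 1 0 0 0 0 0.3" --pt "2.5 1 0 0 0 0 0.3"

```text
time: 9.07
tool_pos: [0.59, -0.2533, 0.1291]
tool_rot: [-3.142, -0.0, 1.573]
contact_force: [-0.5, -0.0, -1.8]
opening: 0.0493
grip_force: 20.0
```

Request:
carry_out --pt "3.4 1.35 0 0 0 0 0.3" --pt "3.4 1.35 0 0 0 0 0.3" --pt "3.4 1.35 0 0 0 0 0.3" --pt "3.4 1.35 0 0 0 0 0.3" --pt "3.4 1.35 0 0 0 0 0.3" --pt "3.3 1.35 0 0 0 0 0.3" --pt "0 0 0 0 0 0 0.3" --pt "0 0 0 0 0 0 0.3"

```text
time: 9.73
tool_pos: [0.6705, -0.0487, 0.1285]
tool_rot: [-3.141, -0.0, 1.578]
contact_force: [-0.3, -0.9, -2.1]
opening: 0.0496
grip_force: 20.0
```

Request:
carry_out --pt "-0.3 0.1 2 0 0 0 0.3" --pt "0 0 3 0 0 0 0.3" --pt "0 0 2.5 0 0 0 0.3" --pt "0 0 1.3 0 0 0 0.3" --pt "0 0 0.6 0 0 0 0.3" --pt "0 0 0.3 0 0 0 0.3" --pt "0 0 0.1 0 0 0 0.3" --pt "0 0 0 0 0 0 0.3"

```text
time: 10.4
tool_pos: [0.6722, -0.0546, 0.0321]
tool_rot: [3.139, 0.001, 1.573]
contact_force: [-0.3, -0.3, -2.3]
opening: 0.0494
grip_force: 20.0
```

Request:
carry_out --pt "0 0 0 0 0 0 0.6" --pt "0 0 0 0 0 0 0.65" --pt "0 0 0 0 0 0 0.65" --pt "0 0 0 0 0 0 0.65" --pt "0 0 -2 0 0 0 0.65" --pt "0 0 -3 0 0 0 0.65" --pt "0 0 -3 0 0 0 0.0" --pt "0 0 -2 0 0 0 0.0"

```text
time: 11.07
tool_pos: [0.6724, -0.0543, 0.1341]
tool_rot: [3.138, 0.001, 1.574]
contact_force: [1.0, 0.1, 1.3]
opening: 0.0507
grip_force: 0.0
```

Request:
carry_out --pt "0 0 0 0 0 0 0" --pt "0 0 0 0 0 0 0" --pt "0 0 0 0 0 0 0" --pt "0 0 2 0 0 0 0" --pt "0 0 2 0 0 0 0" --pt "0 0 1 0 0 0 0" --pt "0 0 0.5 0 0 0 0" --pt "0 0 0 0 0 0 0"

```text
time: 11.73
tool_pos: [0.6709, -0.0541, 0.0741]
tool_rot: [-3.139, -0.0, 1.574]
contact_force: [0.3, 0.8, 0.5]
opening: 0.0008
grip_force: 0.0
```

Request:
carry_out --pt "0 0 0.3 0 0 0 0" --pt "0 0 0.2 0 0 0 0" --pt "0 0 0.2 0 0 0 0" --pt "0 0 0.2 0 0 0 0" --pt "0 0 0.2 0 0 0 0" --pt "0 0 0.1 0 0 0 0" --pt "0 0 0 0 0 0 0" --pt "0 0 0 0 0 0 0"

```text
time: 12.4
tool_pos: [0.6721, -0.0543, 0.0671]
tool_rot: [3.138, 0.001, 1.574]
contact_force: [-5.1, 1.1, 18.3]
opening: 0.0007
grip_force: 9.0
```

Pot A is seated: the tip is at 59 mm and the force is 18 N. Next is pot D at (0.432, -0.3025).

Request:
carry_out --pt "0 0 -2 0 0 0 0" --pt "0 0 -4 0 0 0 0.8" --pt "0 0 -4 0 0 0 0.8" --pt "-2.5 -2.4 0 0 0 0 0.8" --pt "-2.5 -2.4 0 0 0 0 0.8" --pt "-2.5 -2.4 0 0 0 0 0.8" --pt "-2.5 -2.4 0 0 0 0 0.8" --pt "-2.5 -2.4 0 0 0 0 0.8"

```text
time: 13.07
tool_pos: [0.5505, -0.1804, 0.1638]
tool_rot: [3.141, 0.0, 1.574]
contact_force: [0.7, 0.0, -0.6]
opening: 0.0422
grip_force: 0.0
```

Request:
carry_out --pt "-2.5 -2.4 0 0 0 0 0.8" --pt "-2.5 -2.4 0 0 0 0 0.8" --pt "-2.5 -2.4 0 0 0 0 0.8" --pt "-2.5 -2.4 0 0 0 0 0.8" --pt "-2.4 -2.4 0 0 0 0 0.8" --pt "0 0 0 0 0 0 0.8" --pt "0 0 0 0 0 0 0.8" --pt "0 0 0 0 0 0 0.8"

```text
time: 13.73
tool_pos: [0.4324, -0.3037, 0.1638]
tool_rot: [3.141, -0.0, 1.573]
contact_force: [-0.8, 0.5, 0.1]
opening: 0.0737
grip_force: 0.0
```

```bash
python3 - <<'E'
from h import *
st(); c=cam('scene'); pots(cloud(c),c['image']); cv2.imwrite('pics/s3.png',c['image'][150:390,160:530].repeat(2,0).repeat(2,1))
E
```

```text
{'time': 13.733, 'tool_pos': [0.432, -0.304, 0.164], 'tool_rot': [3.141, -0.0, 1.573], 'contact_force': [-0.794, 0.479, 0.114], 'opening': 0.074, 'qpos': [-0.758, 0.416, 1.621, 0.0, 1.105, -0.76]}
lid px [259. 210.] n 109 mean [ 0.3952 -0.21    0.06  ] mid [ 0.3927 -0.211   0.059 ] r 0.024
lid px [222. 213.] n 123 mean [ 0.4379 -0.3006  0.0666] mid [ 0.4356 -0.3003  0.0652] r 0.0219
lid px [227. 235.] n 138 mean [ 0.5258 -0.2542  0.0595] mid [ 0.5233 -0.2549  0.0581] r 0.0223
lid px [428. 237.] n 154 mean [0.4433 0.2465 0.0655] mid [0.4402 0.2467 0.0621] r 0.0233
lid px [505. 265.] n 180 mean [0.5273 0.4312 0.0662] mid [0.5239 0.4317 0.0629] r 0.0221
lid px [288. 282.] n 181 mean [ 0.6765 -0.055   0.0597] mid [ 0.674  -0.0554  0.0582] r 0.022
```

View pics/s3.png

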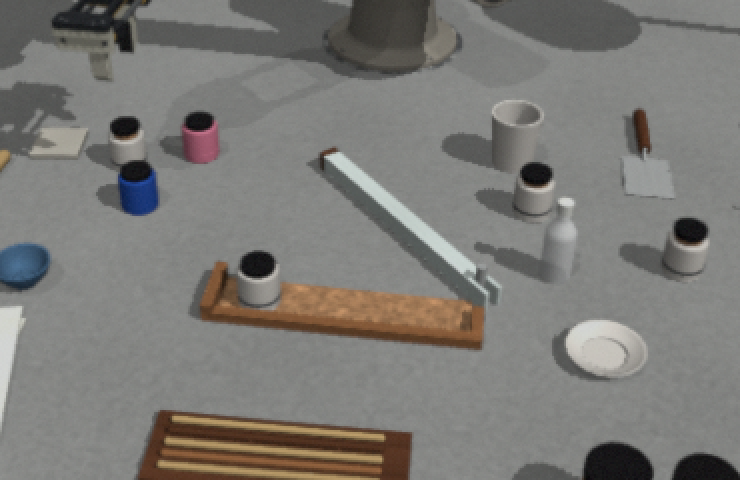

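Pot A stands in the lane with its lid seated at crop (258,265), and the rest is unchanged. I'll descend on pot D.

Request:
carry_out --pt "0.1 0.1 2 0 0 0 0.8" --pt "0 0 3 0 0 0 0.8" --pt "0 0 3 0 0 0 0.8" --pt "0 0 3 0 0 0 0.8" --pt "0 0 1.5 0 0 0 0.8" --pt "0 0 0.8 0 0 0 0.8" --pt "0 0 0 0 0 0 0.8" --pt "0 0 0 0 0 0 0.5"

```text
time: 14.45
tool_pos: [0.434, -0.3025, 0.0311]
tool_rot: [3.141, 0.0, 1.575]
contact_force: [-0.6, -0.0, 0.9]
opening: 0.0703
grip_force: 0.0
```

Request:
carry_out --pt "0 0 0 0 0 0 0.3" --pt "0 0 0 0 0 0 0.3" --pt "0 0 0 0 0 0 0.3" --pt "0 0 0 0 0 0 0.3" --pt "0 0 0 0 0 0 0.3" --pt "0 0 0 0 0 0 0.3" --pt "0 0 0 0 0 0 0.3" --pt "0 0 0 0 0 0 0.3" --force 20

```text
time: 15.12
tool_pos: [0.4336, -0.3033, 0.0318]
tool_rot: [3.14, 0.001, 1.574]
contact_force: [0.1, 0.9, 7.0]
opening: 0.0493
grip_force: 20.0
```

Request:
carry_out --pt "0 0 -1 0 0 0 0.3" --pt "0 0 -3 0 0 0 0.3" --pt "0 0 -3 0 0 0 0.3" --pt "0 0 -3 0 0 0 0.3" --pt "2.5 1.9 0 0 0 0 0.3" --pt "2.5 1.9 0 0 0 0 0.3" --pt "2.5 1.9 0 0 0 0 0.3" --pt "2.5 1.9 0 0 0 0 0.3"

```text
time: 15.78
tool_pos: [0.5093, -0.2017, 0.1315]
tool_rot: [3.141, 0.0, 1.573]
contact_force: [1.0, -0.2, -1.6]
opening: 0.0496
grip_force: 20.0
```

Request:
carry_out --pt "3.04 2.28 0 0 0 0 0.3" --pt "3.04 2.28 0 0 0 0 0.3" --pt "3.04 2.28 0 0 0 0 0.3" --pt "3.04 2.28 0 0 0 0 0.3" --pt "3.04 2.28 0 0 0 0 0.3" --pt "3.04 2.28 0 0 0 0 0.3" --pt "3.04 2.28 0 0 0 0 0.3" --pt "0 0 0 0 0 0 0.3"

```text
time: 16.45
tool_pos: [0.6705, 0.0168, 0.1308]
tool_rot: [3.139, -0.002, 1.579]
contact_force: [-1.1, -1.3, -1.6]
opening: 0.0496
grip_force: 20.0
```

Request:
carry_out --pt "0 0 2 0 0 0 0.3" --pt "0 0 3 0 0 0 0.3" --pt "0 0 2.5 0 0 0 0.3" --pt "0 0 1.3 0 0 0 0.3" --pt "0 0 0.6 0 0 0 0.3" --pt "0 0 0.3 0 0 0 0.3" --pt "0 0 0.2 0 0 0 0.3" --pt "0 0 0 0 0 0 0.3"

```text
time: 17.12
tool_pos: [0.6686, 0.0104, 0.0329]
tool_rot: [3.14, 0.0, 1.574]
contact_force: [-0.3, -0.0, -1.5]
opening: 0.0494
grip_force: 20.0
```

Request:
carry_out --pt "0 0 0.1 0 0 0 0.3" --pt "0 0 0 0 0 0 0.6" --pt "0 0 0 0 0 0 0.65" --pt "0 0 0 0 0 0 0.65" --pt "0 0 -2 0 0 0 0.65" --pt "0 0 -3 0 0 0 0.65" --pt "0 0 -1.5 0 0 0 0.0" --pt "0 0 0 0 0 0 0.0"

```text
time: 17.78
tool_pos: [0.6703, 0.0104, 0.1006]
tool_rot: [3.133, 0.001, 1.574]
contact_force: [-0.3, -0.6, -0.1]
opening: 0.0506
grip_force: 0.0
```

Request:
carry_out --pt "0 0 0 0 0 0 0" --pt "0 0 0 0 0 0 0" --pt "0 0 0 0 0 0 0" --pt "0 0 0 0 0 0 0" --pt "0 0 0 0 0 0 0" --pt "0 0 1 0 0 0 0" --pt "0 0 1 0 0 0 0" --pt "0 0 0 0 0 0 0"

```text
time: 18.45
tool_pos: [0.6667, 0.0106, 0.0729]
tool_rot: [-3.138, -0.0, 1.574]
contact_force: [0.1, 1.0, -0.8]
opening: 0.0012
grip_force: 0.0
```

Request:
carry_out --pt "0 0 0.3 0 0 0 0" --pt "0 0 0.3 0 0 0 0" --pt "0 0 0.2 0 0 0 0" --pt "0 0 0.2 0 0 0 0" --pt "0 0 0.2 0 0 0 0" --pt "0 0 0.2 0 0 0 0" --pt "0 0 0.1 0 0 0 0" --pt "0 0 0 0 0 0 0"

```text
time: 19.12
tool_pos: [0.6693, 0.0105, 0.0673]
tool_rot: [3.135, 0.001, 1.574]
contact_force: [-11.6, 0.4, 34.1]
opening: 0.0004
grip_force: 17.4
```

Request:
carry_out --pt "0 0 -1 0 0 0 0" --pt "0 0 -3.5 0 0 0 0.8" --pt "0 0 -4 0 0 0 0.8" --pt "0 0 -4 0 0 0 0.8" --pt "3 -1 0 0 0 0 0.8" --pt "3.5 -1.2 0 0 0 0 0.8" --pt "3.5 -1.2 0 0 0 0 0.8" --pt "3.5 -1.2 0 0 0 0 0.8"

```text
time: 19.78
tool_pos: [0.6208, 0.1465, 0.1858]
tool_rot: [3.141, -0.0, 1.573]
contact_force: [0.5, 0.1, -0.9]
opening: 0.0427
grip_force: 0.0
```

Request:
carry_out --pt "3.6 -1.25 0 0 0 0 0.8" --pt "3.6 -1.25 0 0 0 0 0.8" --pt "3.6 -1.25 0 0 0 0 0.8" --pt "3.6 -1.25 0 0 0 0 0.8" --pt "3.6 -1.25 0 0 0 0 0.8" --pt "3.6 -1.25 0 0 0 0 0.8" --pt "3.6 -1.25 0 0 0 0 0.8" --pt "3.5 -1.25 0 0 0 0 0.8"

```text
time: 20.45
tool_pos: [0.5196, 0.434, 0.1855]
tool_rot: [3.141, -0.0, 1.574]
contact_force: [0.7, 0.2, -0.3]
opening: 0.0734
grip_force: 0.0
```

```bash
python3 - <<'E'
from h import *
st(); c=cam('scene'); pots(cloud(c),c['image']); bar()
E
```

```text
{'time': 20.45, 'tool_pos': [0.52, 0.434, 0.186], 'tool_rot': [3.141, -0.0, 1.574], 'contact_force': [0.71, 0.192, -0.264], 'opening': 0.073, 'qpos': [0.583, 0.663, 1.122, -0.0, 1.356, 0.58]}
lid px [259. 210.] n 106 mean [ 0.395  -0.2097  0.0598] mid [ 0.3925 -0.2096  0.0592] r 0.0218
lid px [227. 235.] n 135 mean [ 0.5258 -0.2541  0.0594] mid [ 0.5231 -0.2543  0.0582] r 0.0216
lid px [428. 237.] n 157 mean [0.4435 0.2464 0.0655] mid [0.4399 0.2466 0.0615] r 0.0231
lid px [505. 265.] n 181 mean [0.5274 0.4312 0.0664] mid [0.5245 0.4317 0.0634] r 0.0226
lid px [288. 282.] n 183 mean [ 0.6764 -0.0549  0.0597] mid [ 0.6758 -0.055   0.0588] r 0.0222
lid px [317. 284.] n 185 mean [0.6724 0.0109 0.0598] mid [0.6701 0.0107 0.0588] r 0.0217
bar scene 815 [[0.3813999891281128, -0.017100000753998756], [0.4018000066280365, -0.03779999911785126], [0.6452000141143799, 0.20190000534057617], [0.6248000264167786, 0.22259999811649323]]
```

Request:
carry_out --pt "-0.2 0.25 2 0 0 0 0.8" --pt "0 0 3.5 0 0 0 0.8" --pt "0 0 3.5 0 0 0 0.8" --pt "0 0 3.5 0 0 0 0.8" --pt "0 0 1.7 0 0 0 0.8" --pt "0 0 1 0 0 0 0.8" --pt "0 0 0.3 0 0 0 0.8" --pt "0 0 0 0 0 0 0.5"

```text
time: 21.22
tool_pos: [0.5234, 0.43, 0.0307]
tool_rot: [3.141, 0.0, 1.574]
contact_force: [-0.7, 0.3, 1.1]
opening: 0.0704
grip_force: 0.0
```

Request:
carry_out --pt "0 0 0 0 0 0 0.3" --pt "0 0 0 0 0 0 0.3" --pt "0 0 0 0 0 0 0.3" --pt "0 0 0 0 0 0 0.3" --pt "0 0 0 0 0 0 0.3" --pt "0 0 0 0 0 0 0.3" --pt "0 0 0 0 0 0 0.3" --pt "0 0 0 0 0 0 0.3" --force 20

```text
time: 21.88
tool_pos: [0.5237, 0.4306, 0.0323]
tool_rot: [3.139, -0.001, 1.574]
contact_force: [-1.2, -0.6, 6.3]
opening: 0.0496
grip_force: 20.0
```

Request:
carry_out --pt "0 0 -1 0 0 0 0.3" --pt "0 0 -3 0 0 0 0.3" --pt "0 0 -4 0 0 0 0.3" --pt "0 0 -4 0 0 0 0.3" --pt "0 0 -4 0 0 0 0.3" --pt "-2.4 1.2 0 0 0 0 0.3" --pt "-2.4 1.2 0 0 0 0 0.3" --pt "-2.4 1.2 0 0 0 0 0.3"

```text
time: 22.55
tool_pos: [0.5593, 0.3578, 0.192]
tool_rot: [3.14, -0.0, 1.575]
contact_force: [0.5, -0.3, -3.4]
opening: 0.0496
grip_force: 20.0
```

Request:
carry_out --pt "-3.14 1.5 0 0 0 0 0.3" --pt "-3.14 1.5 0 0 0 0 0.3" --pt "-3.14 1.5 0 0 0 0 0.3" --pt "-3.14 1.5 0 0 0 0 0.3" --pt "-3.14 1.5 0 0 0 0 0.3" --pt "-3.14 1.5 0 0 0 0 0.3" --pt "-3.14 1.5 0 0 0 0 0.3" --pt "0 0 0 0 0 0 0.3"

```text
time: 23.22
tool_pos: [0.6672, 0.1318, 0.1905]
tool_rot: [3.141, 0.003, 1.568]
contact_force: [-1.1, 0.8, -2.6]
opening: 0.0498
grip_force: 20.0
```

Request:
carry_out --pt "0 0 2 0 0 0 0.3" --pt "0 0 3.5 0 0 0 0.3" --pt "0 0 3.5 0 0 0 0.3" --pt "0 0 3.5 0 0 0 0.3" --pt "0 0 2 0 0 0 0.3" --pt "0 0 0.7 0 0 0 0.3" --pt "0 0 0.3 0 0 0 0.3" --pt "0 0 0 0 0 0 0.3"

```text
time: 23.88
tool_pos: [0.6653, 0.1389, 0.0363]
tool_rot: [3.141, 0.0, 1.574]
contact_force: [0.2, -0.4, -2.1]
opening: 0.0497
grip_force: 20.0
```

Request:
carry_out --pt "0 0 0.3 0 0 0 0.3" --pt "0 0 0.1 0 0 0 0.3" --pt "0 0 0 0 0 0 0.6" --pt "0 0 0 0 0 0 0.65" --pt "0 0 0 0 0 0 0.65" --pt "0 0 -2 0 0 0 0.65" --pt "0 0 -3 0 0 0 0.65" --pt "0 0 -1.5 0 0 0 0.0"

```text
time: 24.55
tool_pos: [0.6662, 0.1389, 0.1002]
tool_rot: [3.137, -0.0, 1.574]
contact_force: [1.0, -0.3, 1.5]
opening: 0.0565
grip_force: 0.0
```

Request:
carry_out --pt "0 0 0 0 0 0 0" --pt "0 0 0 0 0 0 0" --pt "0 0 0 0 0 0 0" --pt "0 0 0 0 0 0 0" --pt "0 0 0 0 0 0 0" --pt "0 0 1 0 0 0 0" --pt "0 0 1 0 0 0 0" --pt "0 0 0 0 0 0 0"

```text
time: 25.22
tool_pos: [0.6638, 0.1386, 0.0736]
tool_rot: [-3.138, 0.0, 1.574]
contact_force: [-0.4, 0.5, 0.3]
opening: 0.0044
grip_force: 0.0
```

Request:
carry_out --pt "0 0 0.3 0 0 0 0" --pt "0 0 0.2 0 0 0 0" --pt "0 0 0.2 0 0 0 0" --pt "0 0 0.2 0 0 0 0" --pt "0 0 0.2 0 0 0 0" --pt "0 0 0.2 0 0 0 0" --pt "0 0 0 0 0 0 0" --pt "0 0 0 0 0 0 0"

```text
time: 25.88
tool_pos: [0.6655, 0.1388, 0.0672]
tool_rot: [3.139, 0.0, 1.574]
contact_force: [-6.3, -1.7, 19.4]
opening: 0.0007
grip_force: 9.8
```

Request:
carry_out --pt "0 0 -1 0 0 0 0" --pt "0 0 -3 0 0 0.12 0.8" --pt "0 0 -4 0 0 0.12 0.8" --pt "0 0 -4 0 0 0.12 0.8" --pt "0 0 0 0 0 0.12 0.8" --pt "0 0 0 0 0 0.12 0.8" --pt "0 0 0 0 0 0.12 0.8" --pt "0 0 0 0 0 0.12 0.8"

```text
time: 26.55
tool_pos: [0.6649, 0.1388, 0.1837]
tool_rot: [3.141, -0.0, 0.728]
contact_force: [0.1, -0.5, -0.2]
opening: 0.0427
grip_force: 0.0
```

Request:
carry_out --pt "0 0 0 0 0 0.12 0.8" --pt "0 0 0 0 0 0.12 0.8" --pt "0 0 0 0 0 0.12 0.8" --pt "0 0 0 0 0 0.12 0.8" --pt "0 0 0 0 0 0.12 0.8" --pt "0 0 0 0 0 0.12 0.8" --pt "0 0 0 0 0 0 0.8" --pt "0 0 0 0 0 0 0.8"

```text
time: 27.22
tool_pos: [0.6649, 0.1388, 0.1834]
tool_rot: [3.142, 0.0, 0.017]
contact_force: [-0.4, 0.3, 0.1]
opening: 0.0735
grip_force: 0.0
```

```bash
python3 - <<'E'
from h import *
st(); c=cam('scene'); pots(cloud(c),c['image'])
E
```

```text
{'time': 27.217, 'tool_pos': [0.665, 0.139, 0.183], 'tool_rot': [3.142, 0.0, 0.017], 'contact_force': [-0.388, 0.345, 0.086], 'opening': 0.073, 'qpos': [0.093, 0.669, 1.116, -0.0, 1.356, 1.647]}
lid px [259. 210.] n 119 mean [ 0.3955 -0.21    0.0594] mid [ 0.3935 -0.2111  0.058 ] r 0.0219
lid px [227. 235.] n 147 mean [ 0.5264 -0.2538  0.0591] mid [ 0.5229 -0.2536  0.0581] r 0.0232
lid px [428. 237.] n 149 mean [0.4442 0.2467 0.066 ] mid [0.4401 0.2472 0.0643] r 0.0221
lid px [288. 282.] n 186 mean [ 0.6761 -0.0553  0.0596] mid [ 0.6748 -0.0555  0.0584] r 0.0218
lid px [317. 284.] n 192 mean [0.672  0.0111 0.0598] mid [0.6706 0.0104 0.0588] r 0.022
lid px [375. 291.] n 199 mean [0.6691 0.1412 0.0599] mid [0.6675 0.1415 0.059 ] r 0.022
```

Request:
carry_out --pt "0 0 0 0 0 0.017 0.8" --pt "-3.24 -1.54 0 0 0 0 0.8" --pt "-3.24 -1.54 0 0 0 0 0.8" --pt "-3.24 -1.54 0 0 0 0 0.8" --pt "-3.24 -1.54 0 0 0 0 0.8" --pt "-3.24 -1.54 0 0 0 0 0.8" --pt "-3.24 -1.54 0 0 0 0 0.8" --pt "-3.24 -1.54 0 0 0 0 0.8"

```text
time: 27.93
tool_pos: [0.4369, 0.2478, 0.1838]
tool_rot: [-3.141, -0.001, -0.002]
contact_force: [0.6, 0.1, -0.5]
opening: 0.0737
grip_force: 0.0
```

Request:
carry_out --pt "0 0 0 0 0 0 0.8" --pt "0 0 0 0 0 0 0.8" --pt "0 0 2 0 0 0 0.8" --pt "0 0 2 0 0 0 0.8" --pt "0 0 2 0 0 0 0.8" --pt "0 0 0 0 0 0 0.8" --pt "0 0 0 0 0 0 0.8" --pt "0 0 0 0 0 0 0.8"

```text
time: 28.6
tool_pos: [0.4398, 0.2472, 0.1245]
tool_rot: [-3.141, -0.002, -0.004]
contact_force: [-0.0, 0.4, 0.1]
opening: 0.0734
grip_force: 0.0
```

Request:
carry_out --pt "-0.1 0 2 0 0 0 0.8" --pt "0 0 3 0 0 0 0.8" --pt "0 0 2.5 0 0 0 0.8" --pt "0 0 1.2 0 0 0 0.8" --pt "0 0 0.6 0 0 0 0.8" --pt "0 0 0 0 0 0 0.8" --pt "0 0 0 0 0 0 0.5" --pt "0 0 0 0 0 0 0.3"

```text
time: 29.27
tool_pos: [0.4387, 0.2477, 0.0321]
tool_rot: [-3.141, -0.003, -0.003]
contact_force: [-0.1, 0.6, 0.7]
opening: 0.0642
grip_force: 0.0
```

Request:
carry_out --pt "0 0 0 0 0 0 0.3" --pt "0 0 0 0 0 0 0.3" --pt "0 0 0 0 0 0 0.3" --pt "0 0 0 0 0 0 0.3" --pt "0 0 0 0 0 0 0.3" --pt "0 0 0 0 0 0 0.3" --pt "0 0 0 0 0 0 0.3" --pt "0 0 0 0 0 0 0.3" --force 20

```text
time: 29.93
tool_pos: [0.4381, 0.2475, 0.0316]
tool_rot: [-3.141, -0.002, -0.003]
contact_force: [-0.7, -1.5, 5.9]
opening: 0.0496
grip_force: 20.0
```

Request:
carry_out --pt "0 0 -1 0 0 0 0.3" --pt "0 0 -3 0 0 0 0.3" --pt "0 0 -4 0 0 0 0.3" --pt "0 0 -4 0 0 0 0.3" --pt "0 0 -3 0 0 0 0.3" --pt "2.4 1.8 0 0 0 0 0.3" --pt "2.4 1.8 0 0 0 0 0.3" --pt "2.4 1.8 0 0 0 0 0.3"

```text
time: 30.6
tool_pos: [0.5098, 0.1927, 0.1822]
tool_rot: [-3.141, -0.002, -0.002]
contact_force: [0.4, 0.3, -2.0]
opening: 0.0495
grip_force: 20.0
```

Request:
carry_out --pt "3.14 2.36 0 0 0 0 0.3" --pt "3.14 2.36 0 0 0 0 0.3" --pt "3.14 2.36 0 0 0 0 0.3" --pt "3.14 2.36 0 0 0 0 0.3" --pt "3.14 2.36 0 0 0 0 0.3" --pt "0 0 0 0 0 -0.12 0.3" --pt "0 0 0 0 0 -0.12 0.3" --pt "0 0 0 0 0 -0.12 0.3"

```text
time: 31.27
tool_pos: [0.6658, 0.0737, 0.1801]
tool_rot: [-3.141, 0.002, 0.361]
contact_force: [0.2, -0.3, -2.2]
opening: 0.0497
grip_force: 20.0
```

Request:
carry_out --pt "0 0 0 0 0 -0.12 0.3" --pt "0 0 0 0 0 -0.12 0.3" --pt "0 0 0 0 0 -0.12 0.3" --pt "0 0 0 0 0 -0.12 0.3" --pt "0 0 0 0 0 -0.12 0.3" --pt "0 0 0 0 0 -0.12 0.3" --pt "0 0 0 0 0 -0.12 0.3" --pt "0 0 0 0 0 -0.12 0.3"

```text
time: 31.93
tool_pos: [0.6654, 0.0746, 0.1809]
tool_rot: [-3.141, 0.0, 1.323]
contact_force: [-0.4, -0.5, -1.4]
opening: 0.0493
grip_force: 20.0
```

Request:
carry_out --pt "0 0 0 0 0 -0.12 0.3" --pt "0 0 0 0 0 -0.12 0.3" --pt "0 0 1 0 0 0 0.3" --pt "0 0 2 0 0 0 0.3" --pt "0 0 2 0 0 0 0.3" --pt "0 0 1 0 0 0 0.3" --pt "0 0 0 0 0 0 0.3" --pt "0 0 0 0 0 0 0.3"

```text
time: 32.6
tool_pos: [0.6657, 0.0746, 0.1203]
tool_rot: [-3.14, 0.0, 1.555]
contact_force: [-0.1, 0.3, -0.8]
opening: 0.0495
grip_force: 20.0
```

```bash
python3 - <<'E'
from h import *
st(); c=cam('scene'); pots(cloud(c),c['image']); cv2.imwrite('pics/s4.png',c['image'][150:390,160:530].repeat(2,0).repeat(2,1))
E
```

```text
{'time': 32.6, 'tool_pos': [0.666, 0.075, 0.12], 'tool_rot': [-3.14, 0.0, 1.555], 'contact_force': [-0.073, 0.283, -0.807], 'opening': 0.049, 'qpos': [-0.003, 0.704, 1.23, -0.0, 1.209, 0.013]}
lid px [259. 210.] n 112 mean [ 0.3955 -0.2097  0.0595] mid [ 0.3937 -0.2108  0.0584] r 0.0238
lid px [228. 236.] n 160 mean [ 0.526  -0.252   0.0584] mid [ 0.5229 -0.2523  0.0549] r 0.0239
lid px [288. 282.] n 196 mean [ 0.6762 -0.055   0.0591] mid [ 0.6749 -0.0556  0.0576] r 0.0225
lid px [317. 284.] n 194 mean [0.6718 0.0114 0.0597] mid [0.6707 0.0114 0.0588] r 0.0216
lid px [375. 291.] n 203 mean [0.6694 0.1408 0.0599] mid [0.668  0.1409 0.0589] r 0.0219
```

View pics/s4.png

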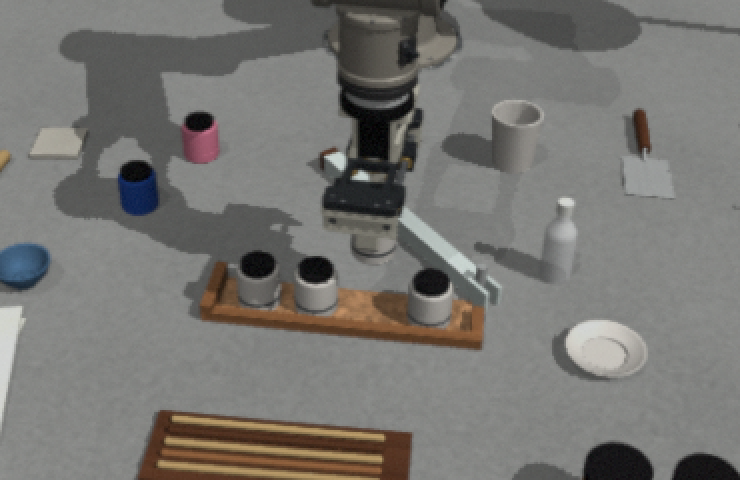

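Three pots stand in the lane at crop (258,265), (316,270) and (430,283), and the fourth is held at (375,245) above its gap.

Request:
carry_out --pt "0.05 0.1 2 0 0 0 0.3" --pt "0 0 3 0 0 0 0.3" --pt "0 0 2 0 0 0 0.3" --pt "0 0 1 0 0 0 0.3" --pt "0 0 0.5 0 0 0 0.3" --pt "0 0 0.3 0 0 0 0.3" --pt "0 0 0.1 0 0 0 0.3" --pt "0 0 0 0 0 0 0.3"

```text
time: 33.32
tool_pos: [0.6678, 0.075, 0.0331]
tool_rot: [3.139, 0.0, 1.557]
contact_force: [0.4, -1.2, -1.3]
opening: 0.0497
grip_force: 20.0
```

Request:
carry_out --pt "0 0 0 0 0 0 0.3" --pt "0 0 0 0 0 0 0.6" --pt "0 0 0 0 0 0 0.65" --pt "0 0 0 0 0 0 0.65" --pt "0 0 -2 0 0 0 0.65" --pt "0 0 -3 0 0 0 0.65" --pt "0 0 -1.5 0 0 0 0.0" --pt "0 0 0 0 0 0 0.0"

```text
time: 33.98
tool_pos: [0.6695, 0.0751, 0.1016]
tool_rot: [3.133, -0.0, 1.557]
contact_force: [-0.4, 0.1, 0.7]
opening: 0.0508
grip_force: 0.0
```

Request:
carry_out --pt "0 0 0 0 0 0 0" --pt "0 0 0 0 0 0 0" --pt "0 0 0 0 0 0 0" --pt "0 0 0 0 0 0 0" --pt "0 0 0 0 0 0 0" --pt "0 0 1 0 0 0 0" --pt "0 0 1 0 0 0 0" --pt "0 0 0 0 0 0 0"

```text
time: 34.65
tool_pos: [0.6656, 0.075, 0.0736]
tool_rot: [-3.137, 0.0, 1.557]
contact_force: [-0.4, 0.4, -0.1]
opening: 0.0013
grip_force: 0.0
```

Request:
carry_out --pt "0 0 0.3 0 0 0 0" --pt "0 0 0.2 0 0 0 0" --pt "0 0 0.2 0 0 0 0" --pt "0 0 0.2 0 0 0 0" --pt "0 0 0.2 0 0 0 0" --pt "0 0 0.2 0 0 0 0" --pt "0 0 0 0 0 0 0" --pt "0 0 0 0 0 0 0"

```text
time: 35.32
tool_pos: [0.6677, 0.0751, 0.0674]
tool_rot: [3.138, 0.0, 1.557]
contact_force: [-7.5, -1.3, 20.1]
opening: 0.0002
grip_force: 10.3
```

All four pots are in and the lids are pressed. I'll move to the outer side of the bar.

Request:
carry_out --pt "0 0 -1 0 0 0 0" --pt "0 0 -3 0 0 0 0" --pt "0 0 -4 0 0 -0.014 0" --pt "0 0 -2 0 0 0 0" --pt "-0.15 -3.5 0 0 0 0 0" --pt "-0.15 -3.5 0 0 0 0 0" --pt "-0.15 -3.5 0 0 0 0 0" --pt "-0.15 -3.5 0 0 0 0 0"

```text
time: 35.98
tool_pos: [0.5254, 0.069, 0.1635]
tool_rot: [3.141, 0.0, 1.571]
contact_force: [0.6, -0.2, 0.1]
opening: 0.0006
grip_force: 0.0
```

Request:
carry_out --pt "-0.1 -3.7 0 0 0 0 0" --pt "-0.1 -3.7 0 0 0 0 0" --pt "0 -3.7 0 0 0 0 0" --pt "0 0 0 0 0 0 0" --pt "0 0 0 0 0 0 0" --pt "0 0 2 0 0 0 0" --pt "0 0 3 0 0 0 0" --pt "0 0 0 0 0 0 0"

```text
time: 36.65
tool_pos: [0.415, 0.067, 0.1105]
tool_rot: [-3.136, 0.0, 1.571]
contact_force: [-1.0, -0.2, -0.2]
opening: 0.0003
grip_force: 0.0
```

```bash
python3 - <<'E'
from h import *
st(); bar(); c=cam('scene'); pots(cloud(c),c['image'])
E
```

```text
{'time': 36.65, 'tool_pos': [0.415, 0.067, 0.111], 'tool_rot': [-3.136, 0.0, 1.571], 'contact_force': [-1.012, -0.246, -0.201], 'opening': 0.0, 'qpos': [-0.023, 0.317, 1.965, -0.0, 0.864, -0.022]}
bar scene 804 [[0.3824000060558319, -0.017400000244379044], [0.4018999934196472, -0.03709999844431877], [0.6446999907493591, 0.20260000228881836], [0.6251999735832214, 0.2222999930381775]]
lid px [259. 210.] n 113 mean [ 0.3945 -0.2109  0.0598] mid [ 0.3925 -0.2123  0.0587] r 0.0239
lid px [227. 235.] n 137 mean [ 0.526  -0.2542  0.0596] mid [ 0.5238 -0.2542  0.0586] r 0.0223
lid px [288. 282.] n 184 mean [ 0.6764 -0.0551  0.0596] mid [ 0.6747 -0.0555  0.0583] r 0.0211
lid px [317. 284.] n 189 mean [0.6723 0.011  0.0598] mid [0.6711 0.0109 0.0589] r 0.0219
lid px [346. 288.] n 195 mean [0.6711 0.0761 0.0598] mid [0.669  0.0759 0.0588] r 0.023
lid px [375. 291.] n 199 mean [0.6691 0.1411 0.0598] mid [0.6673 0.1412 0.0592] r 0.0219
```

All lids are at 59-60 mm and all pots are in the lane. I'll descend and start swinging the bar back.

Request:
carry_out --pt "0 0 3 0 0 0 0" --pt "0 0 3 0 0 0 0" --pt "0 0 2 0 0 0 0" --pt "0 0 1 0 0 0 0" --pt "0 0 0 0 0 0 0" --pt "-0.55 0.5 0 0 0 0 0" --pt "-0.55 0.5 0 0 0 0 0" --pt "-0.55 0.5 0 0 0 0 0"

```text
time: 37.42
tool_pos: [0.4329, 0.0499, 0.0251]
tool_rot: [3.138, 0.0, 1.571]
contact_force: [-1.2, 0.8, -0.4]
opening: 0.0003
grip_force: 0.4
```

Request:
carry_out --pt "-0.62 0.79 0 0 0 0 0" --pt "-0.62 0.79 0 0 0 0 0" --pt "-0.62 0.79 0 0 0 0 0" --pt "-0.62 0.79 0 0 0 0 0" --pt "-0.51 0.97 0 0 0 0 0" --pt "-0.51 0.97 0 0 0 0 0" --pt "-0.51 0.97 0 0 0 0 0" --pt "-0.51 0.97 0 0 0 0 0"

```text
time: 38.08
tool_pos: [0.502, 0.0042, 0.024]
tool_rot: [-3.141, 0.0, 1.57]
contact_force: [-2.4, -0.5, 1.1]
opening: 0.0003
grip_force: 1.6
```

```bash
python3 - <<'E'
from h import *
st(); bar(); c=cam('scene'); cv2.imwrite('pics/s5.png',c['image'][150:390,160:530].repeat(2,0).repeat(2,1))
E
```

```text
{'time': 38.083, 'tool_pos': [0.502, 0.004, 0.024], 'tool_rot': [-3.141, 0.0, 1.57], 'contact_force': [-2.399, -0.506, 1.102], 'opening': 0.0, 'qpos': [-0.144, 0.578, 1.829, -0.001, 0.735, -0.143]}
bar scene 870 [[0.4731000065803528, -0.08349999785423279], [0.5045999884605408, -0.09719999879598618], [0.6391000151634216, 0.21199999749660492], [0.607699990272522, 0.225600004196167]]
```

View pics/s5.png

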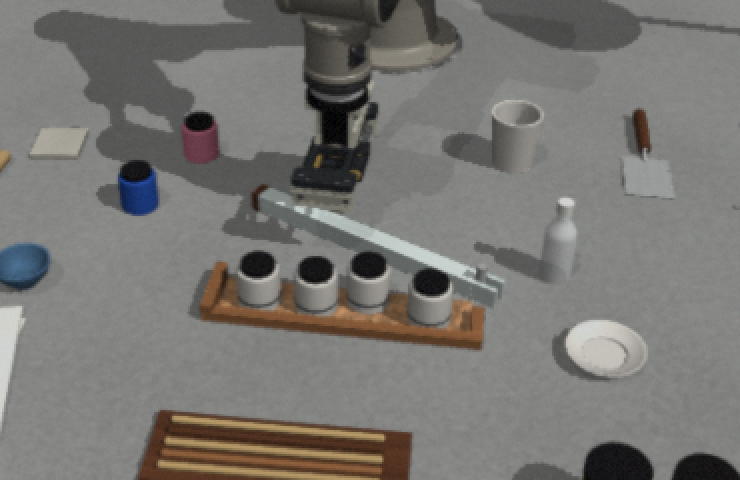

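The bar is part-way back with its fork on the post, but the third pot at crop (370,265) looks knocked towards the front. I'll measure it.

```bash
python3 - <<'E'
from h import *
for n in('scene','top'):
  c=cam(n); pots(cloud(c),c['image'])
E
```

```text
lid px [259. 210.] n 121 mean [ 0.3955 -0.2095  0.0592] mid [ 0.3941 -0.2101  0.0574] r 0.0223
lid px [228. 235.] n 143 mean [ 0.5251 -0.2541  0.0595] mid [ 0.5229 -0.2549  0.0582] r 0.0231
lid px [288. 282.] n 184 mean [ 0.6765 -0.055   0.0596] mid [ 0.6748 -0.0552  0.0582] r 0.0216
lid px [344. 282.] n 188 mean [0.6528 0.0683 0.0599] mid [0.651  0.0682 0.0592] r 0.021
lid px [317. 284.] n 188 mean [0.6723 0.0111 0.0598] mid [0.6709 0.0111 0.0589] r 0.0221
lid px [375. 291.] n 199 mean [0.6689 0.141  0.0597] mid [0.6678 0.1413 0.0591] r 0.0225
lid px [311. 176.] n 133 mean [0.6668 0.011  0.0588] mid [0.6676 0.0112 0.0583] r 0.0198
lid px [333. 175.] n 133 mean [ 0.6702 -0.0563  0.0588] mid [ 0.6701 -0.0565  0.0577] r 0.02
lid px [267. 176.] n 129 mean [0.6635 0.1408 0.0583] mid [0.6629 0.1409 0.0581] r 0.0197
lid px [291. 182.] n 128 mean [0.6465 0.0675 0.0588] mid [0.6465 0.0675 0.0579] r 0.0191
lid px [401. 228.] n 155 mean [ 0.5185 -0.2563  0.0577] mid [ 0.5188 -0.256   0.0568] r 0.022
lid px [385. 272.] n 153 mean [ 0.3884 -0.2101  0.0586] mid [ 0.388  -0.21    0.0586] r 0.0214
lid px [231. 294.] n 53 mean [0.3163 0.2368 0.0579] mid [0.3209 0.2298 0.0596] r 0.0282
```

The pot was knocked about 18 mm forward and is still inside the lane limits, upright with its lid seated. The closing bar will slide it back, so I'll go on slowly.

Request:
carry_out --pt "-0.22 0.78 0 0 0 0 0" --pt "-0.22 0.78 0 0 0 0 0" --pt "-0.22 0.78 0 0 0 0 0" --pt "-0.22 0.78 0 0 0 0 0" --pt "-0.22 0.78 0 0 0 0 0" --pt "-0.07 0.6 0 0 0 0 0" --pt "-0.07 0.6 0 0 0 0 0" --pt "-0.07 0.6 0 0 0 0 0"

```text
time: 38.95
tool_pos: [0.5588, -0.008, 0.0237]
tool_rot: [-3.141, 0.0, 1.571]
contact_force: [-3.7, -3.2, 3.4]
opening: 0.0007
grip_force: 2.2
```

Request:
carry_out --pt "-0.05 0.4 0 0 0 0 0" --pt "-0.05 0.4 0 0 0 0 0" --pt "0 0.4 0 0 0 0 0" --pt "0 0.4 0 0 0 0 0" --pt "0 0.3 0 0 0 0 0" --pt "0 0.2 0 0 0 0 0" --pt "0 0.2 0 0 0 0 0" --pt "0 0 0 0 0 0 0"

```text
time: 39.62
tool_pos: [0.5818, -0.0087, 0.0238]
tool_rot: [3.141, 0.0, 1.571]
contact_force: [-0.8, -2.1, 2.2]
opening: 0.0004
grip_force: 1.4
```

```bash
python3 - <<'E'
from h import *
st(); bar(); bar('top'); c=cam('scene'); pots(cloud(c),c['image'])
E
```

```text
{'time': 39.617, 'tool_pos': [0.582, -0.009, 0.024], 'tool_rot': [3.141, 0.0, 1.571], 'contact_force': [-0.751, -2.122, 2.205], 'opening': 0.0, 'qpos': [-0.147, 0.681, 1.599, 0.0, 0.861, -0.147]}
bar scene 424 [[0.5965999960899353, 0.08160000294446945], [0.6270999908447266, 0.08070000261068344], [0.6308000087738037, 0.21889999508857727], [0.6003000140190125, 0.21969999372959137]]
bar top 307 [[0.5965999960899353, 0.09040000289678574], [0.6219000220298767, 0.08950000256299973], [0.6263999938964844, 0.21850000321865082], [0.6011000275611877, 0.21940000355243683]]
lid px [259. 210.] n 105 mean [ 0.3952 -0.2098  0.06  ] mid [ 0.3931 -0.2099  0.0592] r 0.0225
lid px [228. 235.] n 156 mean [ 0.5246 -0.2524  0.0583] mid [ 0.5238 -0.2523  0.055 ] r 0.0248
lid px [288. 282.] n 184 mean [ 0.676  -0.0553  0.0594] mid [ 0.6746 -0.0557  0.0584] r 0.0219
lid px [344. 282.] n 182 mean [0.6528 0.0686 0.0598] mid [0.6503 0.0687 0.059 ] r 0.0222
lid px [317. 284.] n 185 mean [0.6729 0.0111 0.0599] mid [0.6712 0.011  0.0589] r 0.021
lid px [375. 291.] n 187 mean [0.6704 0.1409 0.06  ] mid [0.6692 0.141  0.0592] r 0.0209
```

Request:
carry_out --pt "0 0.3 0 0 0 0 0" --pt "0 0.3 0 0 0 0 0" --pt "0 0.2 0 0 0 0 0" --pt "0 0.2 0 0 0 0 0" --pt "0 0.1 0 0 0 0 0" --pt "0 0 0 0 0 0 0" --pt "0 0 0 0 0 0 0" --pt "0 0 0 0 0 0 0"

```text
time: 40.43
tool_pos: [0.5926, -0.0087, 0.0237]
tool_rot: [3.141, -0.0, 1.571]
contact_force: [-2.4, -1.3, 1.3]
opening: 0.0003
grip_force: 1.4
```

Request:
carry_out --pt "0 0.1 0 0 0 0 0" --pt "0 0.1 0 0 0 0 0" --pt "0 0.1 0 0 0 0 0" --pt "0 0 0 0 0 0 0" --pt "0 0 0 0 0 0 0" --pt "0 0 0 0 0 0 0" --pt "0 0 0 0 0 0 0" --pt "0 0 0 0 0 0 0"

```text
time: 41.1
tool_pos: [0.5954, -0.0087, 0.0237]
tool_rot: [3.141, 0.0, 1.571]
contact_force: [-1.9, -3.1, 2.1]
opening: 0.0006
grip_force: 1.6
```

Request:
carry_out --pt "0 0.1 0 0 0 0 0" --pt "0 0.1 0 0 0 0 0" --pt "0 0.1 0 0 0 0 0" --pt "0 0 0 0 0 0 0" --pt "0 0 0 0 0 0 0" --pt "0 0 0 0 0 0 0" --pt "0 0 0 0 0 0 0" --pt "0 0 0 0 0 0 0"

```text
time: 41.77
tool_pos: [0.5971, -0.0088, 0.0236]
tool_rot: [-3.139, 0.0, 1.571]
contact_force: [-8.2, -3.1, 5.6]
opening: 0.0005
grip_force: 4.7
```

```bash
python3 - <<'E'
from h import *
st(); c=cam('scene'); W=cloud(c); pots(W,c['image']); cv2.imwrite('pics/s6.png',c['image'][180:340,220:430].repeat(3,0).repeat(3,1))
E
```

```text
{'time': 41.767, 'tool_pos': [0.597, -0.009, 0.024], 'tool_rot': [-3.139, 0.0, 1.571], 'contact_force': [-8.247, -3.123, 5.587], 'opening': 0.0, 'qpos': [-0.143, 0.704, 1.548, -0.001, 0.893, -0.143]}
lid px [259. 210.] n 106 mean [ 0.3949 -0.2099  0.0598] mid [ 0.3935 -0.2108  0.0587] r 0.0242
lid px [228. 236.] n 163 mean [ 0.5255 -0.2516  0.0582] mid [ 0.5238 -0.2519  0.0552] r 0.0243
lid px [288. 282.] n 177 mean [ 0.6766 -0.0546  0.0594] mid [ 0.675  -0.0551  0.0586] r 0.021
lid px [343. 284.] n 184 mean [0.6601 0.0686 0.0598] mid [0.6588 0.0683 0.0586] r 0.0216
lid px [317. 285.] n 161 mean [0.675  0.0116 0.0597] mid [0.6741 0.0113 0.0587] r 0.0206
lid px [375. 291.] n 188 mean [0.67   0.1411 0.0598] mid [0.668  0.141  0.0591] r 0.0209
```

View pics/s6.png

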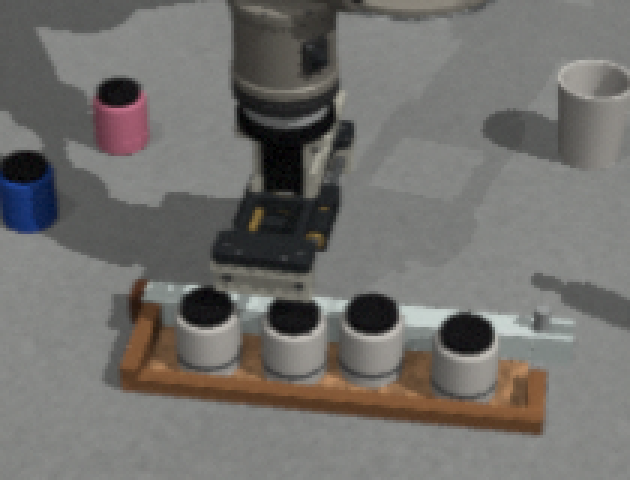

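The bar is against the cheek at crop (140,300) with an 8 N push, and the third pot has been slid back. I'll retreat and check.

Request:
carry_out --pt "0 -0.3 0 0 0 0 0" --pt "0 -1 0 0 0 0 0" --pt "0 -2 0 0 0 0 0" --pt "0 -2 0 0 0 0 0" --pt "0 0 -3 0 0 0 0" --pt "0 0 -4 0 0 0 0" --pt "0 -3 -4 0 0 0 0" --pt "0 -3 -3 0 0 0 0"

```text
time: 42.48
tool_pos: [0.4926, -0.0085, 0.1586]
tool_rot: [3.137, 0.0, 1.571]
contact_force: [0.8, -0.1, 0.6]
opening: 0.0004
grip_force: 0.0
```

Request:
carry_out --pt "-3 -1 0 0 0 0 0" --pt "-3 -1 0 0 0 0 0" --pt "-3 0 0 0 0 0 0" --pt "-3 0 0 0 0 0 0" --pt "-3 0 0 0 0 0 0" --pt "-3 0 0 0 0 0 0" --pt "-3 0 0 0 0 0 0" --pt "-3 0 0 0 0 0 0"

```text
time: 43.15
tool_pos: [0.4715, -0.2501, 0.1566]
tool_rot: [3.139, 0.0, 1.571]
contact_force: [0.5, 0.6, -0.2]
opening: 0.0003
grip_force: 0.0
```

```bash
python3 - <<'E'
from h import *
st(); bar(); bar('top'); c=cam('scene'); W=cloud(c); pots(W,c['image'])
t=cam('top')['image'][150:215,230:370]; cv2.imwrite('pics/s7.png',np.vstack([cv2.resize(t,(560,260)),cv2.resize(c['image'][250:330,250:418],(560,267))]))
E
```

```text
{'time': 43.15, 'tool_pos': [0.472, -0.25, 0.157], 'tool_rot': [3.139, 0.0, 1.571], 'contact_force': [0.534, 0.628, -0.235], 'opening': 0.0, 'qpos': [-0.632, 0.432, 1.617, 0.001, 1.091, -0.632]}
bar scene 263 [[0.5964000225067139, 0.21819999814033508], [0.598800003528595, 0.13950000703334808], [0.6319000124931335, 0.1404999941587448], [0.6294999718666077, 0.219200000166893]]
bar top 880 [[0.5986999869346619, 0.21809999644756317], [0.6137999892234802, -0.1177000030875206], [0.63919997215271, -0.11649999767541885], [0.6241000294685364, 0.21930000185966492]]
lid px [259. 210.] n 109 mean [ 0.3954 -0.2101  0.0596] mid [ 0.3929 -0.2108  0.0588] r 0.0217
lid px [227. 235.] n 136 mean [ 0.5251 -0.2545  0.059 ] mid [ 0.5221 -0.2555  0.0581] r 0.0232
lid px [288. 282.] n 177 mean [ 0.6769 -0.0546  0.0597] mid [ 0.6752 -0.0551  0.0586] r 0.0215
lid px [317. 284.] n 177 mean [0.6731 0.0116 0.06  ] mid [0.6713 0.0116 0.0587] r 0.0216
lid px [343. 284.] n 183 mean [0.6602 0.0687 0.0601] mid [0.659  0.0685 0.0591] r 0.0212
lid px [375. 291.] n 185 mean [0.6701 0.141  0.0598] mid [0.6679 0.1411 0.0591] r 0.0202
```

View pics/s7.png

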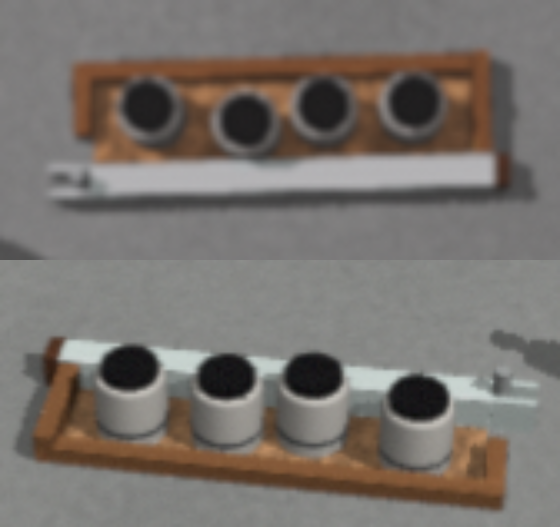

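Both views show the bar in line and flush with the cheek: its slope is 0.045 and the lane's is about 0.04. The fork is on the post, all four pots are upright and seated behind the bar, and the gripper is clear.

```bash
python3 -c "
from cell import robot
print(robot.hand_in())"
```

```text
the job is handed in; nothing more can be done
None
```

The job is handed in: all four white pots stand in the lane with their lids seated, and the bar lies in line against the cheek with its fork on the post; no verdict came back.

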